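# Pack the bedside pill-refill caddy

### The job

Pack the wooden bedside caddy for the weekly pill refill: lay the long seven-lid pill box flat, lids up, in the oblong frame, stand the slim-spouted funnel mouth down in the square frame, set the small ramekin upright in the round frame, and stand the pill bottle upright inside that ramekin. Each thing must rest fully down inside its frame, not on an edge; set things down rather than dropping them, and leave the four-lid pill box, the wide-spouted funnel and the large ramekin standing where they are.

Things in the scene. Friction and masses are not known exactly. Their poses are not given: they have to be found in the camera images.
- pill_box: Weekly pill box, yellow plastic, the LONG one with seven lids in a row: 150 mm long (y) x 34 mm wide (x) x 30 mm high, closed and solid to handle. Lies flat, lids up. Origin: centre of its underside; z up. Stands on the stool top, which is level and 130 mm above the work surface. About 0.11 kg.
- short_box: Look-alike to leave alone: yellow pill box of the same width and height (34 x 30 mm) but with only four lids, 86 mm long (y). Origin: centre of its underside; z up. Stands on the stool top, which is level and 130 mm above the work surface.
- funnel: Stainless steel funnel with a SLIM spout, standing mouth down, spout pointing straight up: mouth 64 mm in diameter, cone narrowing to the spout at 34 mm height, spout 14 mm in diameter from 34 mm up to its end at 72 mm. Origin: centre of its underside; z up. Stands on the stool top, which is level and 130 mm above the work surface. About 0.07 kg.
- wide_funnel: Look-alike to leave alone: stainless steel funnel standing mouth down, same 64 mm mouth but with a wide stubby spout, 36 mm in diameter from 26 mm up to 50 mm height. Origin: centre of its underside; z up. Stands on the stool top, which is level and 130 mm above the work surface.
- ramekin: SMALL white ceramic ramekin, open upwards, 60 mm outer diameter, 38 mm high, wall 4 mm, inner floor 5 mm above its underside and about 50 mm across. Origin: centre of its underside; z up. Stands on the stool top, which is level and 130 mm above the work surface. About 0.11 kg.
- big_ramekin: Look-alike to leave alone: LARGE white ceramic ramekin, 80 mm outer diameter, 46 mm high. Origin: centre of its underside; z up. Stands on the stool top, which is level and 130 mm above the work surface.
- vial: Pill bottle, amber with blank paper label and white cap, an upright cylinder 30 mm in diameter and 72 mm high (cap from 52 mm up). The only bottle. Origin: centre of its underside; z up. Stands on the stool top, which is level and 130 mm above the work surface. About 0.05 kg.
- seat_long: White OBLONG frame on the floor of the fixed wooden caddy tray: walls 6 mm high, 3 mm thick, inside 168 mm (y) x 52 mm (x). Origin: middle of the frame, on the tray floor (136 mm above the work surface); z up. Tray: 156 mm along this x, 184 mm along y, rim 12 mm above the stool top, centre 44 mm from this origin along this +x. The other two frames are side by side on the +x side.
- seat_square: White frame fixed on the floor of the wooden caddy tray, 6 mm high, walls 3 mm thick, open above; the SQUARE one: inside 80 x 80 mm. Origin: middle, on the tray floor (136 mm above the work surface); x, y along its sides, z up. In either of two places beside the oblong frame, its centre 74 mm from that one's long axis, 88 mm from the round frame's.
- seat_round: White frame fixed on the floor of the wooden caddy tray, 6 mm high, walls 3 mm thick, open above; the ROUND one: inside diameter 80 mm. Origin: middle, on the tray floor (136 mm above the work surface); z up. Also there, to keep clear of: along the stool's far edge stand a ring-shaped stress toy (left), a torch (middle) and, at the far right corner, a clamped fan 210 mm high.

How it is judged:
By the outcome, as a careful person would: the job done as asked, in the order asked, and still so for the second after the job is handed in, with the robot touching nothing.
It also fails if it takes over 99 s, if anything falls off the work surface, if the arm or the gripper's body presses on something with over 40 N, if the wrist force passes 120 N, or if a joint passes its speed limit or range.

### The arm

A 7-joint arm with a two-finger parallel gripper is mounted at the origin on the work surface. World frame = base frame: x ahead of the robot, y to its left, z up, the work surface at z = 0. Lengths are in m, angles in rad, forces in N, time in s.
With the tool pointing down it reaches from about 0.425 to 0.875 m from the base axis. Payload 8.4 kg.
Tool frame: the origin (TCP) lies midway between the tips of the shut fingers; the grasp point (between the pads) lies 19 mm behind it (r.grip_depth is the distance from the TCP to the grasp point, in m); z points along the fingers, y is the direction in which the jaws open and shut (so a half turn about z gives the same grasp; the last joint's range is limited). The gripper opens to 85 mm and grips with 20 to 120 N. Pads are 22 mm wide; open, the fingers measure 114 mm over their backs; the gripper's body (76 mm by 85 mm) begins 54 mm behind the grasp point. The pads swing forward as they close: fully open they stand 13 mm farther back than shut.
Start: joints at [1.034, 0.333, 0.04, 1.465, -0.013, 1.343, -0.059], TCP at [0.276, -0.589, 0.21] pointing down, gripper open.
Joint ranges: [-2.58, 2.58], [-0.38, 2.09], [-1.3, 1.39], [0.25, 2.4], [-1.5, 4.64], [0.08, 2.09], [-2.65, 2.65]. Speed limits (rad/s): [2.22, 2.22, 2.79, 2.79, 3.14, 3.14, 3.14].

### API

Orientations are given as a unit quaternion [x, y, z, w].
In Python, from cell import r, solve_ik, grab_frame, models gives the robot as it stands. The module is installed in compiled form; this text tells all that it offers. Calls block until the motion is done:
- r.move_ptp(position, orientation): joint-space move of the TCP to a pose.
- r.move_l(position, attitude=None, feed=0.15): straight line of the TCP; attitude=None keeps the orientation; feed is the mean speed in m/s.
- r.set_joints(angles): joint-space move.
- r.open_gripper() and r.gripper_close(squeeze=None): open the fingers fully, or close them until they stop; squeeze is the grip in N (None keeps the last).
- r.pause(seconds).
- solve_ik(position, orientation): joint angles nearest the present ones, or None.
- r.sense(): the state.
- grab_frame(name): name is "scene" or "side" or "wrist"; returns a dict with "image" (420x560x3 uint8, blue, green, red), "z_map" (420x560 float32, m along the optical axis (not along the pixel's ray), 0 where there is no reading), "vertical_fov" (degrees; the focal length in pixels is half the picture's height over the tangent of half this angle, whatever the lens; pixels are square), "cx", "cy" (the principal point, pixels), "R" (3x3) and "t" (3): a world point X has camera coordinates R X + t. Camera axes: x right, y down, z forward; pixel columns grow to the right and rows downward; lengths in m; the calibration is good to about 2 mm. A picture is of the moment at which its call begins.
A pose or a line that the arm cannot do raises r.IKError and nothing moves.
- r.finish_job(): hands the job in, once; it reports no verdict.
Trained networks look in the newest picture that a camera, given by its name, has taken for a name from the list of things; names that differ only in an ending like _2 or _b are one class to them, and where a whole thing is asked for, a point or a joint stands for the part that bears it (a point fixed in the world has none). Each returns a list of dicts, best first, with "score" (0 to 1); they miss things now and then, are a little off and sometimes report something else, mostly with a low value. They report only what shows in the picture. A call takes as long as a camera call.
- models.cut_out(camera, label): "region" (420x560 bool, what is visible of it).
- models.tip_of(camera, label): "point" ([x, y, z] in m, in world coordinates, good to about 4 mm: a listed point, or the origin of a listed thing).
The state is a dict: "clock": time; "joint_pos": joint angles; "joint_vel": joint speeds; "joint_efforts": joint torques, N m; "tcp_pos": TCP position; "tool_rot": TCP orientation; "contact_force": force on the tool from outside, world axes, zero at the start; "ft_torque": the same for the moment, N m; "gripper_width": finger opening in m.
Only numpy, scipy, OpenCV 4.12 (cv2) and the standard library are available. Lean on these libraries where they do the work, as an engineer would, in place of code of your own. Each camera call takes 0.05 s, during which the arm holds its last target.

## Working session

There is one attempt and no reset: what is moved stays moved. The work goes in short steps, each a Python script; the robot and the scene stay as the last script left them, time stands still between calls to the robot, and variables do not carry over. Pictures are saved under pics/ and viewed, and the job is handed in when it is done.

```bash
mkdir -p pics; ls; python3 - <<'E'
from cell import r, solve_ik, grab_frame, models
import cv2
s=r.sense();print(s['clock'],s['tcp_pos'],s['tool_rot'],s['gripper_width'])
for c in ["scene","side","wrist"]:
    f=grab_frame(c);cv2.imwrite(f"pics/a_{c}.png",f['image']);print(c,f['vertical_fov'],f['cx'],f['cy'],f['R'].tolist(),f['t'])
for c in ["scene","side"]:
  for n in ["pill_box","short_box","funnel","wide_funnel","ramekin","big_ramekin","vial","seat_long","seat_square","seat_round"]:
    print(c,n,[( [round(float(v),4) for v in d['point']],round(d['score'],2)) for d in models.tip_of(c,n)])
print(r.sense()['clock'])
E
```

```text
pics
0.0 [ 0.27533993 -0.58824784  0.20942315] [ 9.76143250e-01  2.17125929e-01 -2.23198768e-04 -7.98077230e-04] 0.08553411847531246
scene 55.6937571743231 271.27334033395135 204.81261119219496 [[0.5740867753500948, 0.8187918162652233, -0.0020823028661820053], [0.49749514920064675, -0.3508308108407898, -0.7933576234502445], [-0.6503252654556457, 0.45442018417087354, -0.6087522856861839]] [-0.33320551 -0.13865943  1.35948146]
side 55.884933836756105 277.8122448792546 210.48539729155218 [[0.7213758973447755, -0.6923425644181103, 0.016690962374142877], [-0.42159792355511616, -0.4581429062481083, -0.7825345157298507], [0.5494287993762563, 0.5574646634088049, -0.6223834376543718]] [-0.3834526   0.38092708  0.53727149]
wrist 66.9308916337356 278.5664438744423 216.30390168075712 [[0.42486130452100745, -0.9052561402483216, -0.0020475505905815142], [-0.865261920938821, -0.4067537451361797, 0.29304129229676074], [-0.2661102780690203, -0.12273023816649752, -0.956097593630287]] [-0.64953781 -0.03888162  0.37964813]
scene pill_box [([0.4322, 0.2607, 0.1314], 0.62)]
scene short_box [([0.6367, -0.2
[... 360 characters left out ...]
_square [([0.5244, -0.0013, 0.1347], 0.62)]
scene seat_round [([0.5768, -0.0695, 0.1359], 0.77)]
side pill_box [([0.4351, 0.2629, 0.1339], 0.77)]
side short_box [([0.6336, -0.256, 0.1285], 0.79)]
side funnel [([0.4418, -0.2096, 0.1315], 0.97), ([0.5794, -0.0716, 0.1364], 0.72), ([0.6136, 0.0055, 0.1362], 0.54)]
side wide_funnel [([0.5285, 0.212, 0.1321], 0.59)]
side ramekin [([0.5357, -0.306, 0.1307], 0.77)]
side big_ramekin [([0.6346, 0.2612, 0.1322], 0.7)]
side vial [([0.5491, 0.3307, 0.1338], 0.64)]
side seat_long [([0.6126, 0.0098, 0.1372], 0.75)]
side seat_square [([0.5266, 0.0022, 0.1305], 0.89)]
side seat_round [([0.5784, -0.0724, 0.1358], 0.77), ([0.4365, 0.2638, 0.1322], 0.59)]
1.15
```

View pics/a_scene.png

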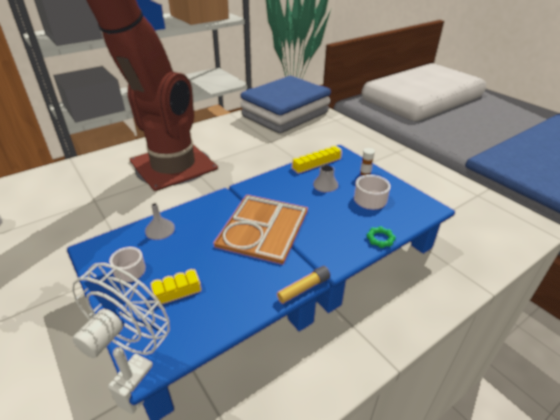

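View pics/a_side.png

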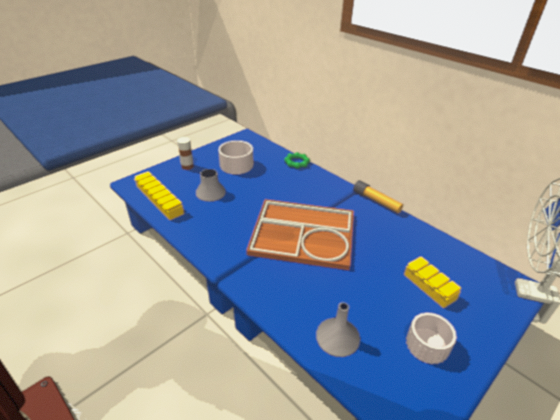

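View pics/a_wrist.png

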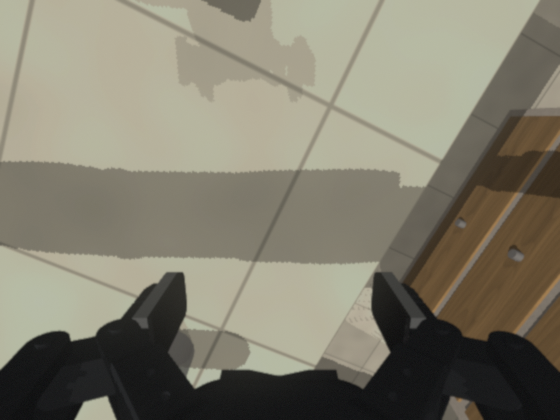

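The poses are clear: the square frame is the near-left one and the round frame the near-right one. I'll refine them with depth next.

```bash
cat > h.py <<'E'
from cell import r, solve_ik, grab_frame, models
import cv2, numpy as np
from scipy.spatial.transform import Rotation as Ro
def cloud(f):
    z=f['z_map'];h,w=z.shape;fl=h/2/np.tan(np.radians(f['vertical_fov'])/2)
    u,v=np.meshgrid(np.arange(w),np.arange(h))
    P=np.stack([(u-f['cx'])/fl*z,(v-f['cy'])/fl*z,z],-1)
    W=(P-f['t'])@f['R']
    W[z==0]=np.nan
    return W
def quat(a):  # tool down, jaw (tool y) axis along world angle a
    y=np.array([np.cos(a),np.sin(a),0]);z=np.array([0,0,-1.]);x=np.cross(y,z)
    return Ro.from_matrix(np.stack([x,y,z],1)).as_quat()
def st(m=''):
    s=r.sense();print(m,'t',round(s['clock'],2),'tcp',np.round(s['tcp_pos'],4),'w',round(s['gripper_width'],4),'F',np.round(s['contact_force'],1))
    return s
E
python3 - <<'E'
from h import *
np.set_printoptions(precision=4,suppress=True)
D={}
for c in ["scene","side"]:
  f=grab_frame(c);W=cloud(f);D[c]=W
  for a,b in ([((300,300),(60,0)) ]):pass
  for x,y in [(0.5,-0.12),(0.5,0.12),(0.64,0.12),(0.6,-0.2),(0.45,0.18)]:
    m=(np.hypot(W[...,0]-x,W[...,1]-y)<0.015); print(c,'stool',x,y,np.nanmedian(W[m][:,2]).round(4),m.sum())
  for n,zlo in [("pill_box",.15),("short_box",.15),("funnel",.14),("wide_funnel",.14),("ramekin",.155),("big_ramekin",.165),("vial",.14),("seat_long",0),("seat_square",0),("seat_round",0)]:
    d=models.cut_out(c,n)
    if not d: print(c,n,'none');continue
    m=d[0]['region'];P=W[m];P=P[np.isfinite(P[:,0])]
    Q=P[P[:,2]>zlo]
    if len(Q)<5: print(n,len(Q));continue
    rc=cv2.minAreaRect((Q[:,:2]*1000).astype(np.float32))
    (cc,rr)=cv2.minEnclosingCircle((Q[:,:2]*1000).astype(np.float32))
    print(c,n,d[0]['score'].__round__(2),len(Q),'rect',np.round(rc[0],1),np.round(rc[1],1),round(rc[2],1),'circ',np.round(cc,1),round(rr,1),'z',np.percentile(Q[:,2],[2,50,98]).round(4))
    if n in('funnel','vial','wide_funnel'):
      T=Q[Q[:,2]>.165];print('   top',T.mean(0),T.min(0),T.max(0))
  m=(W[...,2]>.215)&(W[...,0]>.35)&(W[...,0]<1)&(np.abs(W[...,1])<.6)
  print('high',m.sum(),np.nanpercentile(W[m],[1,50,99],axis=0) if m.sum() else '')
  m=(W[...,2]>.14)&(W[...,0]>.55)&(W[...,0]<.95)&(W[...,1]<-.28)&(W[...,1]>-.7)
  print('fan',np.nanpercentile(W[m],[0,1,50,99,100],axis=0) if m.sum() else '')
# top-down map
H=np.zeros((500,800,3),np.uint8)
np.savez('cl.npz',**D)
E
```

```text
scene stool 0.5 -0.12 0.1304 90
scene stool 0.5 0.12 0.1298 65
scene stool 0.64 0.12 0.13 82
scene stool 0.6 -0.2 0.1303 101
scene stool 0.45 0.18 0.1307 89
scene pill_box 0.74 460 rect [429.6 260.5] [149.3  41.9] 87.5 circ [432.1 260.6] 75.8 z [0.1507 0.1587 0.1613]
scene short_box 0.95 770 rect [ 634.2 -255.2] [84.5 40. ] 79.5 circ [ 637.6 -255.9] 44.5 z [0.151  0.1597 0.162 ]
scene funnel 0.94 433 rect [ 457.4 -214.6] [53.7 36.8] 76.0 circ [ 450.8 -212.5] 27.7 z [0.1403 0.1531 0.2028]
   top [ 0.4528 -0.2138  0.1848] [ 0.4444 -0.2212  0.1651] [ 0.4574 -0.2053  0.2046]
scene wide_funnel 0.79 366 rect [530.4 205.5] [53.8 44. ] 48.6 circ [529.1 206.9] 27.7 z [0.1403 0.1597 0.1813]
   top [0.5312 0.2048 0.1767] [0.5071 0.1906 0.1652] [0.5453 0.226  0.1823]
scene ramekin 0.65 346 rect [ 533.2 -308.7] [59.4 54.6] 16.7 circ [ 533.9 -309.4] 30.8 z [0.1553 0.164  0.1697]
scene big_ramekin 0.75 313 rect [638.3 256.7] [79.4 79.3] 82.6 circ [637.5 258.9] 42.5 z [0.1653 0.1718 0.177 ]
scene vial 0.6 110 rect [578.  -73.5] [81.  87.1] 61.3 circ [578.  -73.4] 43.7 z [0.1401 0.1415 0.1438]<stdin>:19: RuntimeWarning: Mean of empty slice.
  ret = um.true_divide(
Traceback (most recent call last):
ValueError: zero-size array to reduction operation minimum which has no identity
```

The scene network's "vial" cut-out is actually the round frame (about 578, -73), so I'm rejecting it. I'll finish the refinement using geometry gates around the positions both cameras agreed on.

```bash
cat > g.py <<'E'
from h import *
np.set_printoptions(precision=4,suppress=True)
def rep(n,Q,c):
    if len(Q)<5: print(c,n,len(Q));return
    q=(Q[:,:2]*1000).astype(np.float32)
    rc=cv2.minAreaRect(q);cc,rr=cv2.minEnclosingCircle(q)
    print(c,n,len(Q),'rect',np.round(rc[0],1),np.round(rc[1],1),round(rc[2],1),'circ',np.round(cc,1),round(rr,1),'mean',np.round(Q.mean(0)*1000,1))
E
python3 - <<'E'
from g import *
for c in ["scene","side"]:
  f=grab_frame(c);W=cloud(f).reshape(-1,3)
  im=f['image'].reshape(-1,3).astype(int)
  W_=W[np.isfinite(W[:,0])];I=im[np.isfinite(W[:,0])]
  def near(x,y,rad,lo,hi,col=None):
    m=(np.hypot(W_[:,0]-x,W_[:,1]-y)<rad)&(W_[:,2]>lo)&(W_[:,2]<hi)
    if col is not None:m&=col
    return W_[m]
  rep('pill',near(.433,.262,.1,.152,.17,(I[:,0]<120)&(I[:,1]>120)),c)
  rep('short',near(.636,-.255,.06,.152,.17,(I[:,0]<120)&(I[:,1]>120)),c)
  rep('funnel spout',near(.446,-.211,.05,.168,.21),c)
  rep('funnel base',near(.446,-.211,.05,.1335,.145),c)
  rep('wfunnel',near(.528,.212,.05,.160,.21),c)
  rep('ram',near(.535,-.308,.05,.160,.18),c)
  rep('bigram',near(.637,.26,.06,.170,.18),c)
  rep('vial',near(.550,.334,.035,.145,.21),c)
  rep('vial cap',near(.550,.334,.035,.185,.21),c)
  rep('round',near(.578,-.072,.049,.1395,.146,I.min(1)>110),c)
  rep('tray',near(.58,-.024,.14,.1385,.15),c)
  white=(I.min(1)>110)
  rep('frames',near(.58,-.024,.14,.139,.15,white),c)
  Q=W_[(W_[:,2]>.14)&(W_[:,0]>.55)&(W_[:,0]<.95)&(W_[:,1]<-.30)&(W_[:,1]>-.7)]
  rep('fan',Q,c);print(Q.min(0),Q.max(0))
  Q=W_[(W_[:,2]>.17)&(W_[:,0]>.4)&(W_[:,0]<.95)&(W_[:,1]>-.7)&(W_[:,1]<.5)]
  print('tall',Q.min(0),Q.max(0))
  # ortho map
  H=np.zeros((560,800,3),np.uint8)
  u=((.45-W_[:,1])/.9*800).astype(int);v=((.85-W_[:,0])/.63*560).astype(int)
  m=(u>=0)&(u<800)&(v>=0)&(v<560)&(W_[:,2]>.1)
  H[v[m],u[m]]=I[m];H=cv2.dilate(H,np.ones((3,3)));cv2.imwrite(f'pics/ortho_{c}.png',H)
E
```

```text
scene pill 372 rect [432.5 258.1] [145.5  34.1] 86.6 circ [431.2 258.2] 74.0 mean [435.6 253.5 158.2]
scene short 701 rect [ 635.2 -256.1] [83.8 37.1] 78.1 circ [ 636.6 -256.4] 43.8 mean [ 638.7 -257.8  158.9]
scene funnel spout 115 rect [ 449.2 -212.7] [14.9 15.2] 8.9 circ [ 448.4 -212.5] 8.6 mean [ 451.9 -213.3  188.5]
scene funnel base 214 rect [ 456.  -215.1] [62.9 48.2] 70.7 circ [ 449.4 -212.3] 32.2 mean [ 464.8 -216.7  139.1]
scene wfunnel 181 rect [527.9 207.8] [36.  36.8] 18.0 circ [527.6 207.5] 19.3 mean [531.8 204.  174.6]
scene ram 273 rect [ 532.5 -310.4] [59.8 58.7] 15.8 circ [ 532.3 -311.5] 31.4 mean [ 532.  -308.5  165.9]
scene bigram 204 rect [639.4 257.7] [78.3 79. ] 5.2 circ [638.  258.3] 41.5 mean [639.9 256.2 173.9]
scene vial 263 rect [550.2 329.8] [28.8 28.9] 66.9 circ [550.8 331. ] 16.0 mean [554.1 325.3 178.8]
scene vial cap 114 rect [550.  329.9] [28.8 28.4] 67.1 circ [550.8 331. ] 16.0 mean [552.6 327.5 196.8]
scene round 238 rect [577.1 -71.6] [87.4 90.6] 76.3 circ [577.9 -72.1] 48.9 mean [578.  -69.1 141.7]
scene tray 1174 rect [576.3 -19.5] [156.9 190.3]
[... 1140 characters left out ...]
47.5 331.9] [29.4 29.1] 59.1 circ [547.3 332.2] 15.4 mean [544.2 326.2 179.1]
side vial cap 150 rect [547.7 332.1] [29.1 28.5] 50.0 circ [547.4 332.2] 15.4 mean [545.3 328.3 197.1]
side round 251 rect [579.5 -70.8] [86.6 88.5] 78.2 circ [578.7 -68.9] 47.6 mean [579.  -67.4 141.3]
side tray 1546 rect [576.5 -18. ] [159.3 184.3] 35.4 circ [576.2 -17.9] 119.6 mean [570.6 -21.2 141.1]
side frames 1026 rect [577.6 -17.3] [155.6 177.9] 35.4 circ [578.9 -18.4] 115.0 mean [581.2 -11.7 141.3]
side fan 2525 rect [ 676.5 -359.1] [101.4 256.7] 86.0 circ [ 678.3 -331.8] 128.4 mean [ 723.6 -356.6  212.5]
[ 0.55  -0.415  0.14 ] [ 0.8067 -0.3     0.327 ]
tall [ 0.4401 -0.3969  0.17  ] [0.8067 0.3476 0.327 ]
```

```bash
python3 - <<'E'
from g import *
for c in ["scene","side"]:
  f=grab_frame(c);W=cloud(f).reshape(-1,3);I=f['image'].reshape(-1,3).astype(int)
  m=np.isfinite(W[:,0]);W=W[m];I=I[m]
  y=(I[:,0]<120)&(I[:,1]>120)
  dx=np.array([.432,.260]);
  rep('pill',W[y&(abs(W[:,0]-.432)<.028)&(abs(W[:,1]-.26)<.09)&(W[:,2]>.151)&(W[:,2]<.17)],c)
  rep('pilltop',W[y&(abs(W[:,0]-.432)<.028)&(abs(W[:,1]-.26)<.09)&(W[:,2]>.1575)&(W[:,2]<.17)],c)
  Q=W[(W[:,2]>.185)&(W[:,0]>.5)&(W[:,0]<.95)&(W[:,1]>-.5)&(W[:,1]<-.2)]
  d=np.hypot(Q[:,0]-.532,Q[:,1]+.31)
  for lo in (.19,.22,.25,.28,.31):
    k=(Q[:,2]>lo)&(Q[:,2]<lo+.03)
    if k.sum(): i=np.argmin(d[k]);print(c,lo,'fan nearest ram',Q[k][i],d[k][i], np.percentile(d[k],2))
for n,x,y,z,a in [('pill',.432,.26,.14,0),('fun',.448,-.212,.166,30),('ram',.532,-.31,.14,70),('vial',.549,.331,.168,50)]:
  for da in range(-90,100,30):
    s=solve_ik([x,y,z],quat(np.radians(a+da)));print(n,a+da,None if s is None else np.round(s,2))
E
```

```text
scene pill 392 rect [433.2 258.8] [146.6  33.3] 86.4 circ [433.7 258.6] 74.0 mean [435.8 253.3 157.9]
scene pilltop 277 rect [433.4 257.9] [143.   32.8] 85.9 circ [434.6 257.6] 71.7 mean [433.7 254.3 159.4]
scene 0.19 fan nearest ram [ 0.7128 -0.3641  0.2066] 0.1887593380868878 0.1929100894880863
scene 0.22 fan nearest ram [ 0.6822 -0.3852  0.2354] 0.167945908142123 0.17291455311677345
scene 0.25 fan nearest ram [ 0.6775 -0.3928  0.2722] 0.16741837694049663 0.18536376866744142
scene 0.28 fan nearest ram [ 0.6779 -0.3849  0.2908] 0.16401502841667862 0.18732663664772073
scene 0.31 fan nearest ram [ 0.6864 -0.3813  0.3124] 0.1700361771139405 0.18044238717724215
side pill 802 rect [428.5 260.5] [148.9  36.7] 85.9 circ [429.7 260.3] 75.1 mean [427.6 252.9 158.7]
side pilltop 640 rect [428.6 261. ] [147.9  36.6] 85.9 circ [429.8 261.1] 74.3 mean [429.8 256.8 159.6]
side 0.19 fan nearest ram [ 0.6923 -0.3735  0.2187] 0.17238963512807876 0.17686920298031983
side 0.22 fan nearest ram [ 0.6748 -0.3827  0.2489] 0.16021626599679342 0.162993948878329
side 0.25 fan nearest ram [ 0.6716 -0.3851  0.
[... 980 characters left out ...]
1.63  0.09  1.2   0.04]
ram 10 [ 0.72  0.33 -0.33  1.63  0.11  1.2   0.54]
ram 40 [ 0.76  0.34 -0.38  1.63  0.13  1.2   1.05]
ram 70 [ 0.81  0.35 -0.44  1.62  0.16  1.21  1.56]
ram 100 [ 0.86  0.36 -0.51  1.62  0.18  1.21  2.06]
ram 130 [ 1.27  0.54 -1.09  1.6   0.49  1.31  2.37]
ram 160 [-0.42  0.58  1.22  1.68 -0.57  1.28 -2.57]
vial -40 [ 0.09  0.52 -0.97  1.51  0.43  1.35 -1.61]
vial -10 [ 0.14  0.55 -1.05  1.5   0.48  1.37 -1.12]
vial 20 [ 0.15  0.57 -1.09  1.5   0.5   1.38 -0.61]
vial 50 [ 0.17  0.58 -1.11  1.5   0.52  1.39 -0.1 ]
vial 80 [ 0.18  0.59 -1.14  1.5   0.54  1.39  0.41]
vial 110 [ 0.17  0.58 -1.12  1.5   0.53  1.39  0.94]
vial 140 [ 0.16  0.57 -1.1   1.5   0.51  1.38  1.48]
```

View pics/ortho_side.png

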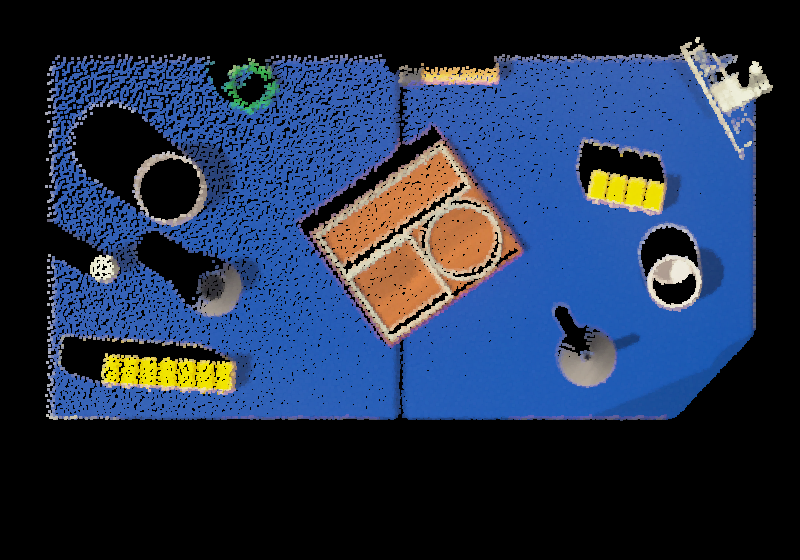

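The ortho view shows the seven-lid box at lower left (about 165, 372), with its long axis at 86°. The slim funnel is at (586, 355), the small ramekin at (673, 275) and the vial at (104, 268). The fan is at least 160 mm from the ramekin. I'll pick the pill box first.

```bash
cat >> h.py <<'E'
c35=np.radians(35.4)
LONG=np.array([.6123,.0068]);SQ=np.array([.5265,-.0002]);RD=np.array([.5775,-.0719])
def lower(z0,zend,xy,fz=4,step=.001):
    """step down until contact or zend"""
    b=r.sense()['contact_force'][2];z=z0
    while z>zend+1e-6:
        z-=step; r.move_l([*xy,z],feed=.03)
        F=r.sense()['contact_force'][2]
        if F-b>fz: break
    print('lower end z',round(z,4),'dF',round(F-b,2)); return z
E
python3 - <<'E'
from h import *
p=r.sense()['tcp_pos']
r.move_l([p[0],p[1],.36],feed=.3)
r.move_ptp([.5,0,.36],quat(0)); 
a=np.radians(-4)
r.move_ptp([.431,.2597,.29],quat(a)); s=st('hover');print(np.round(s['joint_pos'],2))
f=grab_frame('wrist');cv2.imwrite('pics/b_wrist.png',f['image']);W=cloud(f)
print([(d['point'],d['score']) for d in models.tip_of('wrist','pill_box')])
I=f['image'].astype(int);m=(I[...,0]<110)&(I[...,1]>120)&(W[...,2]>.154)&(W[...,2]<.168)&(abs(W[...,0]-.432)<.03)
q=(W[m][:,:2]*1000).astype(np.float32);print(len(q),cv2.minAreaRect(q), q.mean(0))
E
```

```text
hover t 5.72 tcp [0.4321 0.2582 0.2901] w 0.0855 F [-0.6 -0.6  0.3]
[ 0.24  0.06 -0.89  1.65  0.05  1.46 -0.73]
[([0.4323, 0.2582, 0.1285], 0.57)]
5028 ((429.9427795410156, 262.768310546875), (146.75283813476562, 35.95056915283203), 86.35785675048828) [431.18915 267.4126 ]
```

View pics/b_wrist.png

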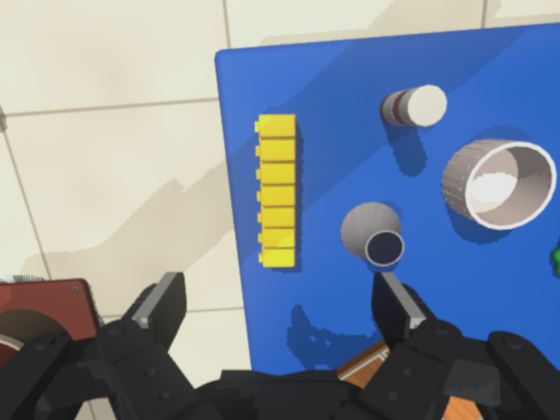

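The wrist view confirms the seven-lid box is upright and aligned at columns 258–296, with about 36 mm across the jaws. Grasping it now.

```bash
python3 - <<'E'
from h import *
a=np.radians(-4);q=quat(a);P=[.431,.2605]
r.move_l([*P,.17],q,feed=.15); r.move_l([*P,.139],feed=.06); st('down')
r.gripper_close(squeeze=40); st('closed')
r.move_l([*P,.23],feed=.12); s=st('lift')
f=grab_frame('wrist');cv2.imwrite('pics/c_wrist.png',f['image'])
W=cloud(f);I=f['image'].astype(int);m=(I[...,0]<110)&(I[...,1]>120)&(W[...,2]>.2)
qq=(W[m][:,:2]*1000).astype(np.float32);print(len(qq),cv2.minAreaRect(qq),np.median(W[m][:,2]))
E
```

```text
down t 7.44 tcp [0.4309 0.2606 0.139 ] w 0.0853 F [ 0.3 -0.2  0.4]
closed t 8.21 tcp [0.4311 0.2606 0.1392] w 0.0 F [-0.7 -0.1  2.9]
lift t 9.12 tcp [0.4307 0.2602 0.2292] w -0.0002 F [ 0.1 -0.4 -0.5]
18 ((413.9202575683594, 269.1682434082031), (46.5875244140625, 14.803738594055176), 20.34031105041504) 0.26500313917181106
```

View pics/c_wrist.png

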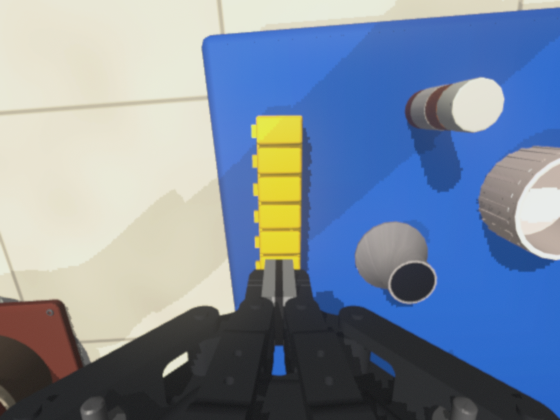

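The fingers closed to zero and the box stayed behind. I'll check why before trying again.

```bash
python3 - <<'E'
from g import *
s=st();T=s['tcp_pos'];print(Ro.from_quat(s['tool_rot']).as_matrix().round(3), r.grip_depth)
for c in ['wrist','side','scene']:
  f=grab_frame(c);W=cloud(f);I=f['image'].astype(int)
  fl=210/np.tan(np.radians(f['vertical_fov'])/2)
  for X in (T,[.430,.262,.16]):
    p=f['R']@np.array(X)+f['t'];print(c,X,'px',f['cx']+fl*p[0]/p[2],f['cy']+fl*p[1]/p[2])
  m=(I[...,0]<110)&(I[...,1]>120)&(W[...,2]>.152)&(W[...,2]<.168)&(abs(W[...,0]-.432)<.04)&(abs(W[...,1]-.26)<.1)
  rep('pill',W[m],c); print(np.percentile(W[m][:,2],[5,50,95]))
  cv2.imwrite(f'pics/d_{c}.png',f['image'])
  m=(np.hypot(W[...,0]-T[0],W[...,1]-T[1])<.03)&(W[...,2]>.17); print('gripper pts',W[m].min(0) if m.sum() else None)
E
```

```text
t 9.17 tcp [0.4306 0.2602 0.2291] w -0.0002 F [ 0.2 -0.8 -0.4]
[[ 0.07   0.998 -0.001]
 [ 0.998 -0.07  -0.001]
 [-0.001 -0.001 -1.   ]] 0.0187
wrist [0.4306 0.2602 0.2291] px 278.05487236088777 257.7769228968198
wrist [0.43, 0.262, 0.16] px 277.4334272152425 218.0102892670176
wrist pill 6515 rect [431.  276.9] [119.5  36. ] 86.3 circ [430.8 276.9] 61.8 mean [432.3 283.9 159. ]
[0.1533 0.1596 0.1609]
gripper pts [0.4007 0.2478 0.254 ]
side [0.4306 0.2602 0.2291] px 150.75433245503996 159.95256481858098
side [0.43, 0.262, 0.16] px 156.1496867797238 188.46937363857472
side pill 779 rect [429.  260.7] [148.8  36.4] 86.6 circ [428.  260.4] 75.1 mean [427.7 252.9 158.8]
[0.1538 0.1593 0.1609]
gripper pts [0.4014 0.2304 0.2506]
scene [0.4306 0.2602 0.2291] px 318.80844683442683 130.63305268037305
scene [0.43, 0.262, 0.16] px 317.4093065666432 152.9929964792812
scene pill 363 rect [432.8 257.9] [146.1  33.4] 86.1 circ [433.6 257.9] 73.8 mean [435.4 251.7 158.3]
[0.1527 0.1589 0.1612]
gripper pts [0.4027 0.2309 0.2495]
```

View pics/d_side.png

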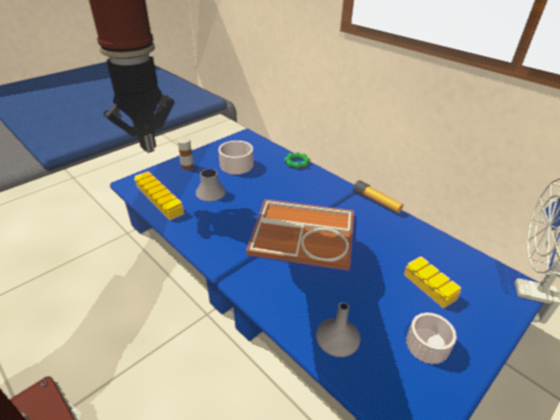

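In the side cloud the shut fingertips sit about 20 mm higher than the reported TCP, so they closed just above the box. I'll measure that offset properly.

```bash
python3 - <<'E'
from g import *
s=r.sense();T=s['tcp_pos']
for c in ['wrist','side','scene']:
  f=grab_frame(c);W=cloud(f);I=f['image'].astype(int)
  m=(np.hypot(W[...,0]-T[0],W[...,1]-T[1])<.06)&(W[...,2]>.18)&(W[...,2]<.33)
  Q=W[m];i=np.argsort(Q[:,2])[:12];print(c,'lowest',len(Q));print(((Q[i]-T)*1000).round(1).tolist())
  print('pct',np.percentile(Q[:,2]-T[2],[1,3,10]))
f=grab_frame('side');im=f['image'];cv2.imwrite('pics/e_side.png',cv2.resize(im[90:190,80:230],None,fx=5,fy=5,interpolation=cv2.INTER_NEAREST))
f=grab_frame('wrist');im=f['image'];W=cloud(f)
for v in range(250,320,6): print(v,[(W[v,u]-T).round(4).tolist() for u in (265,290)])
E
```

```text
wrist lowest 28804
[[1.2, 10.2, 25.0], [-1.6, 10.4, 25.1], [-0.2, 10.4, 25.2], [6.0, 10.0, 25.3], [-3.0, 10.6, 25.3], [4.1, 10.1, 25.3], [-3.9, 10.7, 25.3], [3.2, 10.2, 25.4], [0.3, 10.5, 25.5], [-2.5, 10.7, 25.6], [-1.1, 10.7, 25.8], [-2.0, 10.8, 25.9]]
pct [0.0324 0.0414 0.0648]
side lowest 1105
[[-6.9, 1.8, 21.6], [2.0, -9.3, 22.9], [-6.2, -9.3, 24.0], [-7.8, -8.4, 24.2], [-5.0, -11.0, 24.2], [-7.4, -3.9, 24.3], [5.6, -11.1, 24.5], [-2.1, -9.7, 24.7], [4.0, -10.3, 24.8], [-1.2, -12.1, 25.4], [-7.0, -7.4, 25.6], [-4.2, -10.1, 25.7]]
pct [0.0257 0.0298 0.04  ]
scene lowest 479
[[3.8, 2.2, 19.9], [3.7, 9.1, 20.8], [-7.4, -9.0, 21.5], [3.3, -4.4, 21.6], [3.5, 5.7, 21.7], [3.1, -7.7, 22.4], [7.4, -4.7, 23.3], [5.0, 0.8, 23.7], [-1.0, -11.2, 24.7], [3.8, -5.1, 24.9], [5.5, -13.3, 25.0], [4.9, -9.6, 26.5]]
pct [0.0223 0.0275 0.0368]
250 [[-0.0119, -0.0236, -0.0684], [0.0078, -0.0252, -0.069]]
256 [[-0.0126, -0.03, -0.0713], [0.0075, -0.0318, -0.0721]]
262 [[-0.005, 0.0113, 0.0289], [0.0066, 0.0106, 0.029]]
268 [[-0.0048, 0.0112, 0.035], [0.0064, 0.01, 0.0341]]
274 [[-0.0045, 0.0112, 0.0407], [0.0062, 0.0104, 0.0406]]
280 [[-0.0043, 0.0114, 0.0464], [0.006, 0.0103, 0.0456]]
286 [[-0.0041, 0.0113, 0.0512], [0.0059, 0.0108, 0.0515]]
292 [[-0.004, 0.0106, 0.0545], [0.0057, 0.0098, 0.0544]]
298 [[-0.0035, 0.0126, 0.0622], [0.0056, 0.0094, 0.058]]
304 [[-0.0033, 0.0129, 0.0667], [0.0054, 0.0115, 0.0654]]
310 [[-0.0032, 0.0121, 0.0692], [0.0053, 0.0115, 0.0691]]
316 [[-0.0032, 0.0117, 0.0721], [0.0052, 0.012, 0.0732]]
```

View pics/e_side.png

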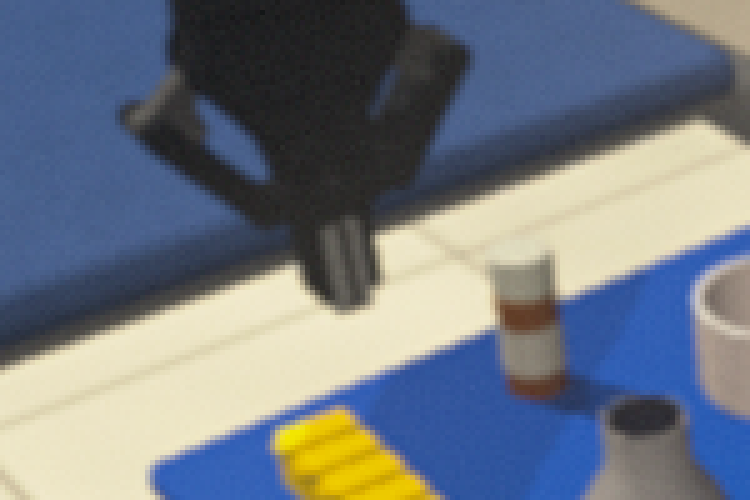

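All three cameras agree that the shut tips are about 22 mm behind the reported TCP along tool z, with no xy offset. I'll command z 22 mm lower throughout. Now the pill box again.

```bash
echo 'E=.022' >> h.py; python3 - <<'E'
from h import *
a=np.radians(-4);q=quat(a);P=[.431,.2605]
r.open_gripper(); r.move_l([*P,.150],q,feed=.15)
b=r.sense()['contact_force'][2]
r.move_l([*P,.139+.001-E],feed=.05); st('down')
r.gripper_close(squeeze=40); st('closed')
r.move_l([*P,.22],feed=.1); s=st('lift')
f=grab_frame('wrist');cv2.imwrite('pics/f_wrist.png',f['image'])
f=grab_frame('side');cv2.imwrite('pics/f_side.png',f['image'])
E
```

```text
down t 11.82 tcp [0.4311 0.2606 0.1181] w 0.0858 F [-0.3 -0.6  0.2]
closed t 12.35 tcp [0.4313 0.2606 0.1183] w 0.0334 F [0.4 0.2 3.6]
lift t 13.52 tcp [0.4307 0.2603 0.2193] w 0.0331 F [-0.7 -0.1 -1.4]
```

View pics/f_side.png

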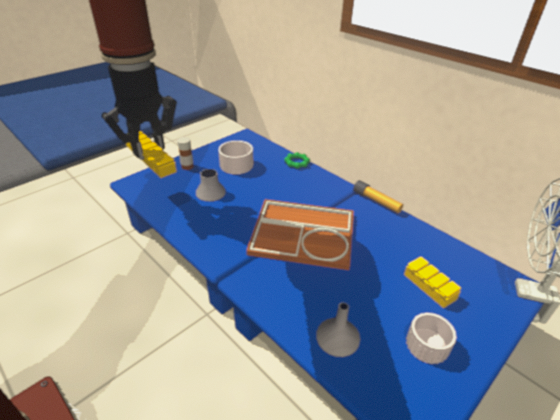

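View pics/f_wrist.png

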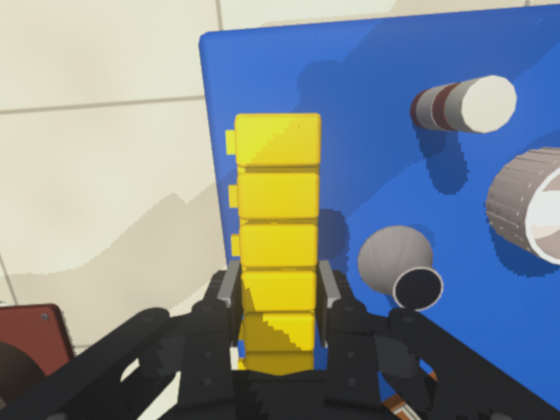

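The box is held level (width 33 mm). Next, carry it to the oblong frame and lower it.

```bash
python3 - <<'E'
from h import *
q=quat(c35)
r.move_l([.431,.2605,.25],feed=.2)
r.move_ptp([*LONG,.25],q); st('above')
r.move_l([*LONG,.150],q,feed=.15); st('low')
f=grab_frame('scene');cv2.imwrite('pics/g_scene.png',f['image'][120:320,140:420].repeat(2,0).repeat(2,1))
f=grab_frame('side');cv2.imwrite('pics/g_side.png',f['image'][130:330,180:460].repeat(2,0).repeat(2,1))
E
```

```text
above t 15.11 tcp [0.6118 0.0085 0.2498] w 0.033 F [ 0.4 -0.2 -1.2]
low t 15.93 tcp [0.6129 0.0073 0.1511] w 0.0331 F [ 0.4 -0.6 -0.3]
```

View pics/g_scene.png

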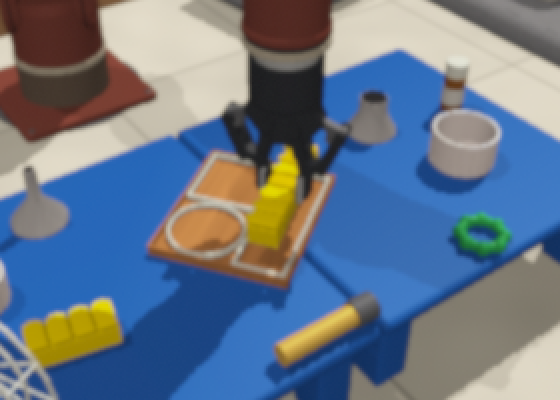

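View pics/g_side.png

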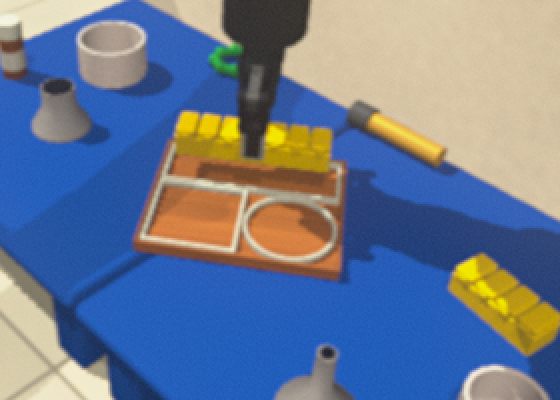

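The views show the box over the oblong frame, aligned with it. I'll check its centre numerically, then lower it.

```bash
cat > yel.py <<'E'
from g import *
def yel(c,ctr=LONG,zlo=.13,zhi=.22):
  f=grab_frame(c);W=cloud(f);I=f['image'].astype(int)
  m=(I[...,0]<110)&(I[...,1]>120)&(W[...,2]>zlo)&(W[...,2]<zhi)&(np.hypot(W[...,0]-ctr[0],W[...,1]-ctr[1])<.11)
  rep('yellow',W[m],c);print(np.percentile(W[m][:,2],[2,50,98]))
  L=(W[m][:,:2]-LONG)@np.array([[-.815,-.579],[-.579,.815]]).T*1000
  print(' local x',np.percentile(L[:,0],[1,99]).round(1),'y',np.percentile(L[:,1],[0.5,99.5]).round(1))
E
python3 - <<'E'
from yel import *
for c in('scene','side'): yel(c)
z=lower(.130,.1225,LONG,fz=3,step=.0015)
s=st()
for c in('scene','side'): yel(c)
E
```

```text
scene yellow 1584 rect [583.9 -20.4] [141.  175.5] 35.7 circ [598.1  -9.6] 97.7 mean [595.1 -27.3 160.3]
[0.1344 0.1379 0.1942]
 local x [-27.4 103.9] y [-90.4  69.6]
side yellow 2341 rect [595.5  -7.5] [178.5 198.6] 63.9 circ [605.5   1.6] 104.4 mean [584.1 -15.7 164.1]
[0.1343 0.1713 0.1936]
 local x [-15.  103.2] y [-86.9  76.5]
lower end z 0.124 dF 4.53
 t 17.74 tcp [0.6126 0.0068 0.1244] w 0.0333 F [-1.   0.8  3. ]
scene yellow 1376 rect [582.3 -18.1] [141.1 177.5] 35.4 circ [599.1  -9.4] 97.6 mean [597.9 -29.2 149.7]
[0.1345 0.1424 0.1675]
 local x [-27.6 104.4] y [-89.1  70.7]
side yellow 2237 rect [592.4  -6. ] [171.1 178. ] 35.1 circ [597.3  -2.5] 100.9 mean [583.8 -14.2 149. ]
[0.1344 0.1457 0.1669]
 local x [-14.8 103.2] y [-84.9  84. ]
```

Contact came at exactly the predicted height, with the top at 0.167. Release it, then pick the funnel.

```bash
python3 - <<'E'
from yel import *
r.open_gripper(); r.move_l([*LONG,.25],feed=.15); st('up')
for c in('scene','side'): yel(c,zlo=.15)
f=grab_frame('wrist');cv2.imwrite('pics/h_wrist.png',f['image'])
f=grab_frame('side');cv2.imwrite('pics/h_side.png',f['image'])
FN=[.448,-.2118];q=quat(np.radians(-54.6))
r.move_ptp([*FN,.27],q); st('fun hover')
f=grab_frame('wrist');cv2.imwrite('pics/i_wrist.png',f['image']);W=cloud(f)
m=(W[...,2]>.17)&(W[...,2]<.21)&(np.hypot(W[...,0]-.448,W[...,1]+.212)<.03);rep('spout',W[m],'wrist')
m=(W[...,2]>.195)&(W[...,2]<.21)&(np.hypot(W[...,0]-.448,W[...,1]+.212)<.03);rep('spout end',W[m],'wrist')
E
```

```text
up t 19.39 tcp [0.6118 0.0066 0.2489] w 0.0856 F [-0.   0.4 -1. ]
scene yellow 842 rect [611.9   2.6] [ 37.4 148.6] 35.7 circ [614.4   5.2] 75.0 mean [620.4  -3.3 163.6]
[0.1514 0.1653 0.1679]
 local x [-15.8  19.6] y [-74.8  69.8]
side yellow 1203 rect [608.7   6.8] [ 38.1 149.3] 35.3 circ [605.3   4.5] 74.7 mean [605.5   3.6 162.1]
[0.1508 0.1645 0.1671]
 local x [-14.5  20.5] y [-71.3  75.5]
fun hover t 20.66 tcp [ 0.4487 -0.2108  0.27  ] w 0.0851 F [-0.6 -0.1  0.3]
wrist spout 449 rect [ 449.  -210.4] [14.4 14.6] 16.4 circ [ 449.1 -210.6] 7.6 mean [ 450.8 -209.6  195.2]
wrist spout end 294 rect [ 448.8 -210.9] [13.9 13.8] 78.5 circ [ 449.  -210.9] 7.3 mean [ 449.5 -210.5  201.6]
```

View pics/h_side.png

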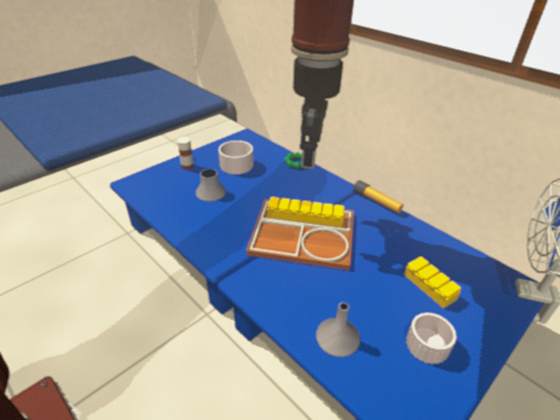

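View pics/i_wrist.png

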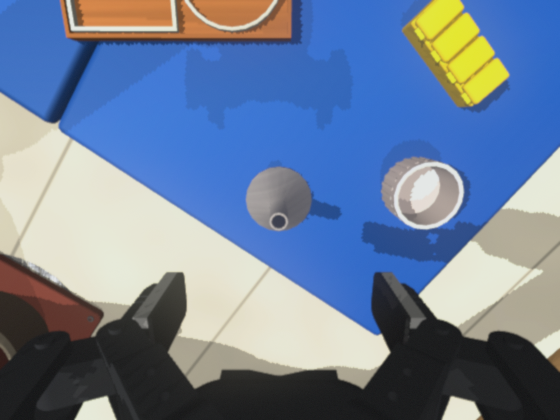

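View pics/h_wrist.png

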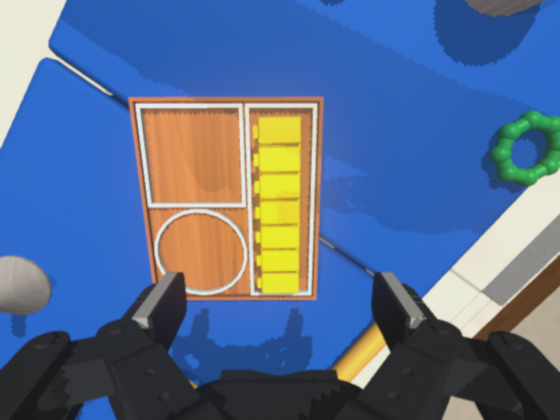

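The pill box lies down inside the oblong frame, lids up. Funnel spout centre is (0.449, -0.211), so I'll pick it and carry it to the square frame.

```bash
python3 - <<'E'
from h import *
FN=[.4487,-.2110];q=quat(np.radians(-54.6))
r.move_l([*FN,.20],q,feed=.15); r.move_l([*FN,.146],feed=.08)
r.gripper_close(squeeze=30); st('closed')
r.move_l([*FN,.25],feed=.12); st('lift')
r.move_ptp([*SQ,.25],q); r.move_l([*SQ,.17],q,feed=.12); st('low')
f=grab_frame('scene');cv2.imwrite('pics/j_scene.png',f['image'][120:320,140:420].repeat(2,0).repeat(2,1))
f=grab_frame('side');cv2.imwrite('pics/j_side.png',f['image'][130:330,180:460].repeat(2,0).repeat(2,1))
W=cloud(f);m=(np.hypot(W[...,0]-SQ[0],W[...,1]-SQ[1])<.045)&(W[...,2]>.15)&(W[...,2]<.17)
q_=(W[m][:,:2]*1000).astype(np.float32);print(len(q_),cv2.minEnclosingCircle(q_),W[m][:,2].min())
E
```

```text
closed t 22.79 tcp [ 0.4487 -0.211   0.1461] w 0.0141 F [-0.5  0.1  1.3]
lift t 23.81 tcp [ 0.4483 -0.2108  0.2492] w 0.0139 F [-0.5 -0.1 -0.9]
low t 25.52 tcp [ 5.269e-01 -4.000e-04  1.707e-01] w 0.0141 F [ 0.8 -1.  -0.3]
378 ((526.1070556640625, -0.9804953336715698), 32.109256744384766) 0.1544713473362631
```

View pics/j_side.png

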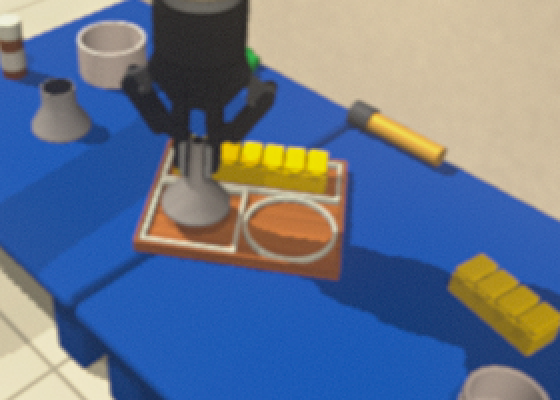

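View pics/j_scene.png

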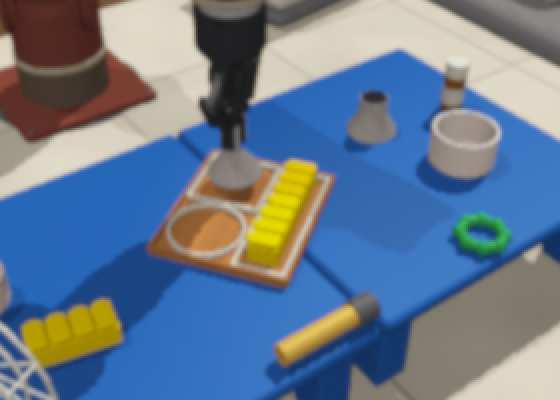

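The funnel is centred over the square frame. Lower and release it, then hover over the ramekin.

```bash
python3 - <<'E'
from g import *
r.move_l([*SQ,.158],feed=.06)
z=lower(.158,.1505,SQ,fz=2.5,step=.0015)
r.open_gripper(); r.move_l([*SQ,.26],feed=.15); st('up')
for c in('scene','side'):
  f=grab_frame(c);W=cloud(f);D=np.hypot(W[...,0]-SQ[0],W[...,1]-SQ[1])
  rep('spout',W[(D<.04)&(W[...,2]>.176)&(W[...,2]<.22)],c);rep('cone',W[(D<.045)&(W[...,2]>.144)&(W[...,2]<.17)],c)
  print('top',np.percentile(W[(D<.04)][:,2],99.5))
  cv2.imwrite(f'pics/k_{c}.png',f['image'][120:340,140:460].repeat(2,0).repeat(2,1))
RM=[.5322,-.3096];q=quat(np.radians(-40))
r.move_ptp([*RM,.26],q)
f=grab_frame('wrist');cv2.imwrite('pics/k_wrist.png',f['image']);W=cloud(f)
rep('ram',W[(np.hypot(W[...,0]-RM[0],W[...,1]-RM[1])<.045)&(W[...,2]>.163)&(W[...,2]<.175)],'wrist');st()
E
```

```text
lower end z 0.1505 dF 13.6
up t 28.8 tcp [ 0.526  -0.0003  0.259 ] w 0.0856 F [-0.1 -0.2  0.4]
scene spout 93 rect [528.2  -2.3] [13.5 13.2] 33.0 circ [527.5  -2.5] 7.5 mean [529.6  -3.9 194.1]
scene cone 308 rect [529.1  -1.5] [62.8 54. ] 66.2 circ [521.8   1.7] 36.7 mean [536.3  -8.7 154.4]
top 0.5856538910801291
side spout 142 rect [525.   -0.9] [14.1 14.6] 12.1 circ [525.   0.] 8.4 mean [523.   -3.4 195.6]
side cone 485 rect [521.5  -5.2] [45.4 57.8] 37.0 circ [524.5  -2.9] 28.9 mean [517.8  -9.1 154.4]
top 0.5400664016980968
wrist ram 1092 rect [ 533.1 -308.8] [58.7 58.8] 42.1 circ [ 532.9 -309. ] 29.9 mean [ 532.7 -309.2  167.4]
 t 30.13 tcp [ 0.533  -0.3075  0.2602] w 0.0852 F [-0.1 -0.1  0.6]
```

View pics/k_side.png

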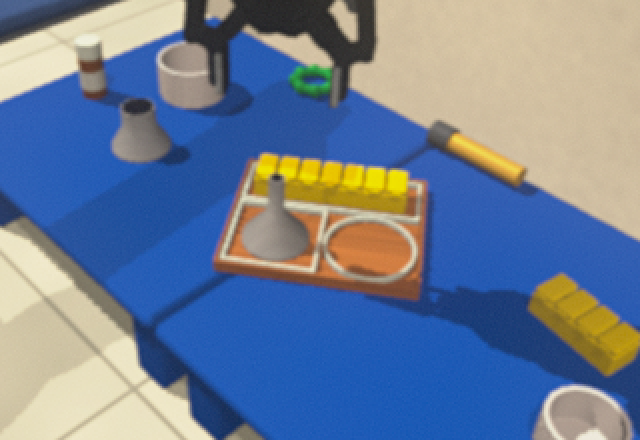

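View pics/k_wrist.png

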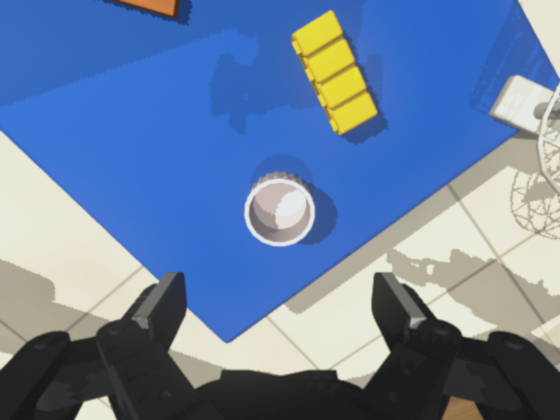

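The funnel stands upright in the square frame. The ramekin centre is (0.533, -0.309) and the jaws clear the short box, so I'll pick it.

```bash
python3 - <<'E'
from g import *
RM=[.5328,-.3091];q=quat(np.radians(-40))
r.move_l([*RM,.16],q,feed=.15); r.move_l([*RM,.114],feed=.07);st('down')
r.gripper_close(squeeze=40); st('closed')
r.move_l([*RM,.24],feed=.12); st('lift')
q2=quat(np.radians(-9.6))
r.move_ptp([*RD,.24],q2); r.move_l([*RD,.155],q2,feed=.12); st('low')
for c in('scene','side'):
  f=grab_frame(c);W=cloud(f);D=np.hypot(W[...,0]-RD[0],W[...,1]-RD[1])
  rep('ram',W[(D<.045)&(W[...,2]>.17)&(W[...,2]<.215)&(f['image'].min(2)>90)],c)
  cv2.imwrite(f'pics/l_{c}.png',f['image'][120:340,140:460].repeat(2,0).repeat(2,1))
E
```

```text
down t 31.76 tcp [ 0.5331 -0.3091  0.1143] w 0.0856 F [ 0.2 -1.   0.4]
closed t 32.12 tcp [ 0.5331 -0.3093  0.115 ] w 0.0594 F [-2.4  0.5  6.5]
lift t 33.33 tcp [ 0.5324 -0.3089  0.239 ] w 0.0593 F [-0.1  0.2 -0.6]
low t 35.14 tcp [ 0.578  -0.072   0.1557] w 0.0593 F [ 0.3  0.2 -0.6]
scene ram 431 rect [581.3 -78.8] [69.7 49.6] 19.4 circ [579.6 -74.4] 35.6 mean [579.8 -86.5 191.9]
side ram 912 rect [575.8 -73.4] [68.5 58.4] 24.4 circ [577.7 -72.5] 43.3 mean [578.  -79.4 192.6]
```

View pics/l_side.png

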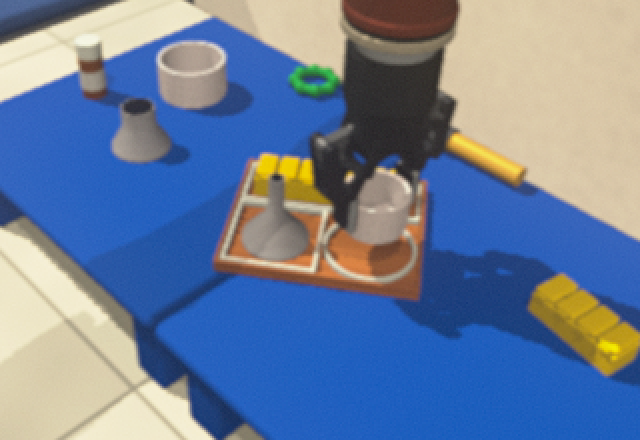

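View pics/l_scene.png

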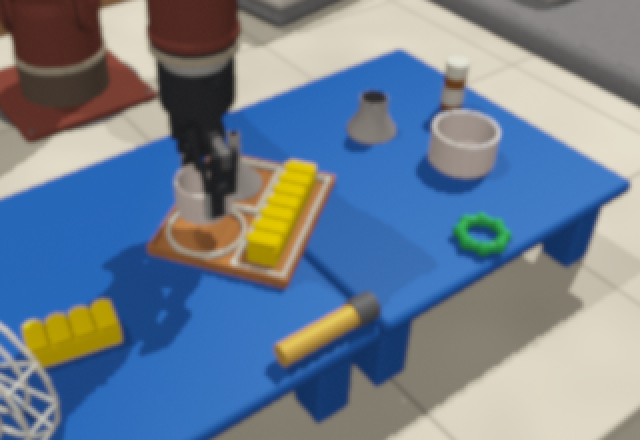

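```bash
python3 - <<'E'
from g import *
r.move_l([*RD,.127],feed=.07)
z=lower(.127,.1195,RD,fz=3,step=.0015);st()
r.open_gripper(); st('open'); r.move_l([*RD,.26],feed=.15); st('up')
f=grab_frame('wrist');cv2.imwrite('pics/m_wrist.png',f['image']);W=cloud(f);D=np.hypot(W[...,0]-RD[0],W[...,1]-RD[1])
rep('ram rim',W[(D<.045)&(W[...,2]>.168)&(W[...,2]<.185)],'wrist');print(np.percentile(W[D<.04][:,2],[50,90,99]))
VP=[.549,.331]
r.move_ptp([.53,.13,.29],quat(np.radians(35)));r.move_ptp([*VP,.27],quat(np.radians(51)));st('hov')
f=grab_frame('wrist');cv2.imwrite('pics/n_wrist.png',f['image']);W=cloud(f);D=np.hypot(W[...,0]-VP[0],W[...,1]-VP[1])
rep('vial top',W[(D<.03)&(W[...,2]>.197)&(W[...,2]<.21)],'wrist')
for c in('scene','side'):
  f=grab_frame(c);W=cloud(f);D=np.hypot(W[...,0]-RD[0],W[...,1]-RD[1])
  rep('ram rim',W[(D<.045)&(W[...,2]>.168)&(W[...,2]<.185)],c)
  cv2.imwrite(f'pics/m_{c}.png',f['image'][120:340,140:460].repeat(2,0).repeat(2,1))
E
```

```text
lower end z 0.1195 dF 12.24
 t 37.04 tcp [ 0.5777 -0.0719  0.1209] w 0.0594 F [-5.9  0.1 12. ]
open t 37.42 tcp [ 0.5774 -0.0719  0.1193] w 0.085 F [-0.4 -0.5  0.6]
up t 38.51 tcp [ 0.577 -0.072  0.259] w 0.0854 F [-0.2 -0.6  0.6]
wrist ram rim 1193 rect [577.9 -71.7] [58.8 59. ] 36.2 circ [577.7 -71.8] 29.9 mean [577.9 -72.3 173.2]
[0.3609 0.3708 0.3751]
hov t 40.23 tcp [0.55   0.3295 0.2694] w 0.0857 F [ 0.6 -1.1 -0.1]
wrist vial top 1148 rect [549.  334.2] [29.2 28.7] 8.2 circ [549.3 334.1] 14.9 mean [548.7 334.5 201.8]
scene ram rim 200 rect [577.7 -73.6] [58.3 58. ] 77.5 circ [577.3 -73.1] 30.9 mean [578.3 -74.3 172.3]
side ram rim 271 rect [576.7 -71.7] [59.2 58.9] 46.5 circ [577.  -71.6] 30.6 mean [575.6 -73.  172.1]
```

View pics/m_wrist.png

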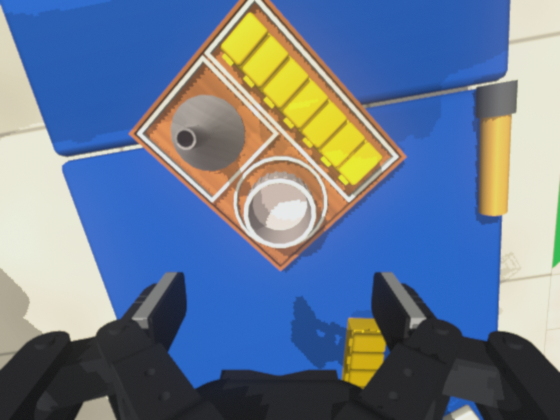

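View pics/n_wrist.png

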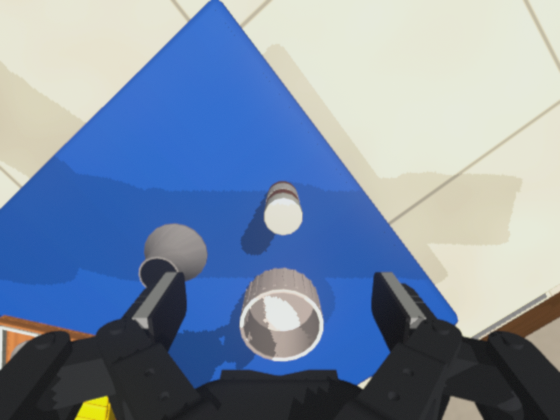

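View pics/m_side.png

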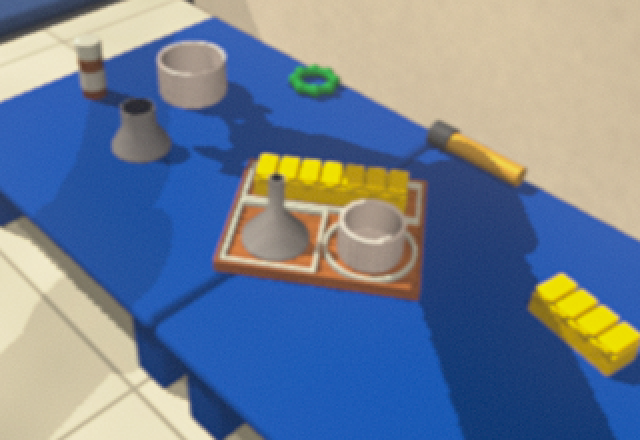

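The ramekin is seated in the round frame (rim z 0.1735, centre 0.5775, -0.072). Now the vial.

```bash
python3 - <<'E'
from g import *
VP=[.549,.3325];q=quat(np.radians(51));RR=[.5775,-.0722]
r.move_l([*VP,.20],q,feed=.15); r.move_l([*VP,.146],feed=.08);st('down')
r.gripper_close(squeeze=30); st('closed')
r.move_l([*VP,.27],feed=.12); st('lift')
r.move_ptp([.54,.13,.29],quat(c35));r.move_ptp([*RR,.27],quat(c35)); r.move_l([*RR,.205],quat(c35),feed=.12);r.pause(.2); st('low')
for c in('scene','side','wrist'):
  f=grab_frame(c);W=cloud(f);D=np.hypot(W[...,0]-RR[0],W[...,1]-RR[1])
  rep('vial',W[(D<.03)&(W[...,2]>.181)&(W[...,2]<.22)],c)
  cv2.imwrite(f'pics/o_{c}.png',f['image'][120:340,140:460].repeat(2,0).repeat(2,1) if c!='wrist' else f['image'])
E
```

```text
down t 41.83 tcp [0.5491 0.3327 0.1463] w 0.0853 F [-0.3  0.7 -0.1]
closed t 42.38 tcp [0.5491 0.3325 0.1461] w 0.0294 F [0.3 0.1 1. ]
lift t 43.56 tcp [0.5488 0.3322 0.2691] w 0.0292 F [ 0.1 -0.2 -1.3]
low t 46.12 tcp [ 0.578  -0.0721  0.2058] w 0.0294 F [-0.7  0.4  0.1]
scene vial 160 rect [584.1 -78.6] [29.1 14.4] 51.6 circ [579.6 -75. ] 14.6 mean [586.5 -78.2 205.2]
side vial 230 rect [569.9 -76.9] [15.6 29.3] 39.2 circ [575.1 -72.7] 14.7 mean [568.  -78.  205.2]
wrist vial 858 rect [572.4 -63.9] [28.8 12. ] 34.7 circ [575.8 -68.9] 14.4 mean [570.8 -61.5 206.3]
```

View pics/o_side.png

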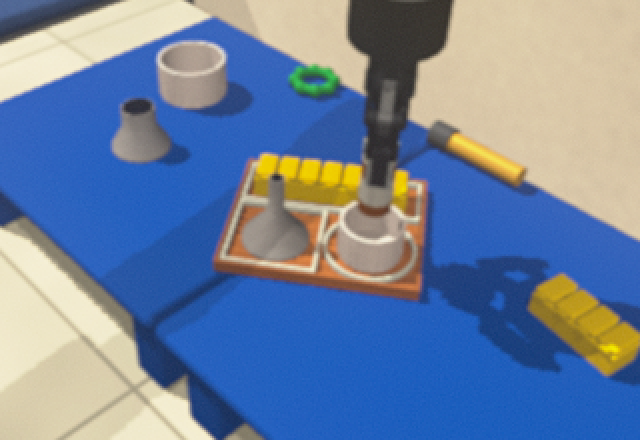

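View pics/o_scene.png

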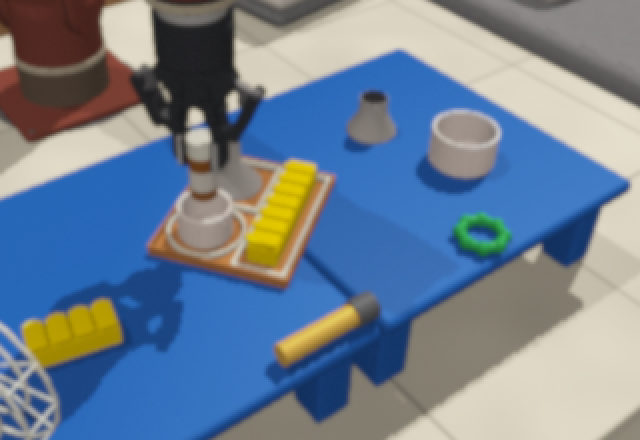

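The vial is centred above the ramekin to within about 3 mm, against 10 mm of clearance. Lower it, release, back off and verify.

```bash
python3 - <<'E'
from yel import *
RR=[.5775,-.0722]
r.move_l([*RR,.164],feed=.07)
z=lower(.164,.1555,RR,fz=2.5,step=.0012);st()
r.open_gripper(); st('open'); r.move_l([*RR,.28],feed=.12); st('up')
f=grab_frame('wrist');cv2.imwrite('pics/p_wrist.png',f['image'])
r.move_ptp([.50,-.22,.36],quat(0));st('away')
for c in('scene','side'):
  f=grab_frame(c);W=cloud(f);D=np.hypot(W[...,0]-RR[0],W[...,1]-RR[1])
  rep('vial cap',W[(D<.03)&(W[...,2]>.198)&(W[...,2]<.225)],c); print('  z98',np.percentile(W[(D<.03)&(W[...,2]<.23)][:,2],98))
  rep('ram rim',W[(D<.045)&(W[...,2]>.168)&(W[...,2]<.178)],c)
  yel(c,zlo=.155)
  D=np.hypot(W[...,0]-SQ[0],W[...,1]-SQ[1]);rep('spout',W[(D<.04)&(W[...,2]>.178)&(W[...,2]<.22)],c);print('  z98',np.percentile(W[(D<.012)&(W[...,2]<.23)][:,2],98))
  for n in('short_box','wide_funnel','big_ramekin'): print(n,[(np.round(d['point'],3),round(d['score'],2)) for d in models.tip_of(c,n)[:1]])
  cv2.imwrite(f'pics/p_{c}.png',f['image'])
E
```

```text
lower end z 0.1556 dF 12.39
 t 48.75 tcp [ 0.5779 -0.0722  0.157 ] w 0.0289 F [-4.7 -0.5 12.4]
open t 49.34 tcp [ 0.5775 -0.0722  0.1555] w 0.0851 F [-0.6 -0.3  0.7]
up t 50.52 tcp [ 0.5771 -0.0723  0.2792] w 0.0852 F [ 0.3 -0.4 -1. ]
away t 51.34 tcp [ 0.5001 -0.2192  0.3596] w 0.0855 F [-1.2  0.8  0.4]
scene vial cap 174 rect [577.1 -73.5] [28.2 29.7] 79.4 circ [577.5 -72.8] 15.6 mean [581.5 -75.3 209.6]
  z98 0.21389790508848563
scene ram rim 210 rect [579.8 -73.8] [57.9 54.7] 62.1 circ [577.7 -73.6] 30.6 mean [585.3 -77.7 172.6]
scene yellow 785 rect [587.3 -11.9] [ 98.3 147.1] 33.6 circ [594.5  -8.8] 80.3 mean [618.9  -2.8 164.5]
[0.1562 0.1653 0.1679]
 local x [-15.8  20.5] y [-74.4  68.7]
scene spout 86 rect [527.6  -3.4] [14.2 13.5] 23.6 circ [527.2  -2.5] 7.7 mean [529.7  -4.  195.6]
  z98 0.20950013435582712
short_box [(array([ 0.632, -0.252,  0.13 ]), 0.58)]
wide_funnel [(array([0.526, 0.211, 0.13 ]), 0.66)]
big_ramekin [(array([0.642, 0.257, 0.13 ]), 0.84)]
side vial cap 247 rect [576.2 -72.3] [29.3 28.2] 0.8 circ [576.2 -71.6] 15.1 mean [572.8 -74.3 209.4]
  z98 0.21332685796753156
side ram rim 286 rect [574.3 -73.8] [54.6 58.6] 36.9 circ [576.4 -72.1] 30.2 mean [569.5 -78.  172.5]
side yellow 870 rect [581.6 -13. ] [105.5 148.8] 36.3 circ [586.5 -12.1] 86.0 mean [602.1   7.8 165.1]
[0.1556 0.1651 0.199 ]
 local x [-14.3  78.5] y [-71.7  75.4]
side spout 136 rect [525.   -1.3] [14.4 14.7] 6.4 circ [526.4  -0.5] 8.8 mean [523.   -3.3 196.6]
  z98 0.2089373588433966
short_box []
wide_funnel []
big_ramekin [(array([0.636, 0.261, 0.133]), 0.77)]
```

View pics/p_wrist.png

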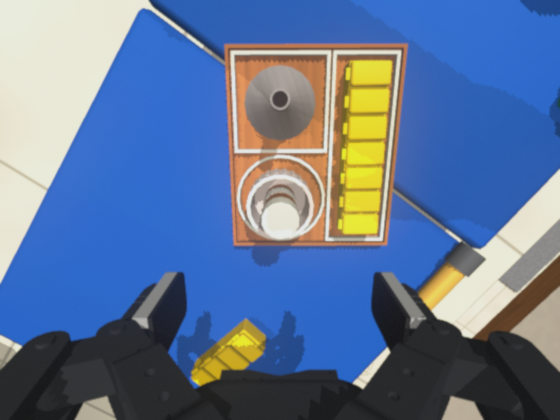

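View pics/p_side.png

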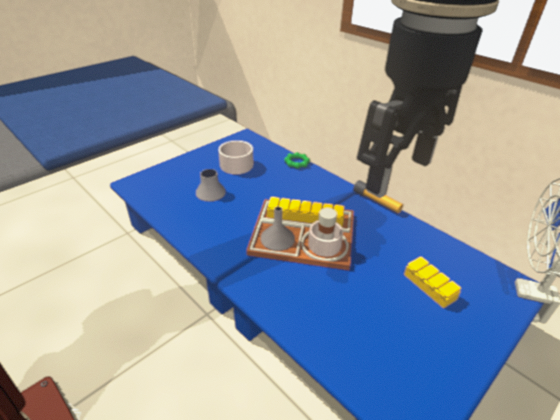

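View pics/p_scene.png

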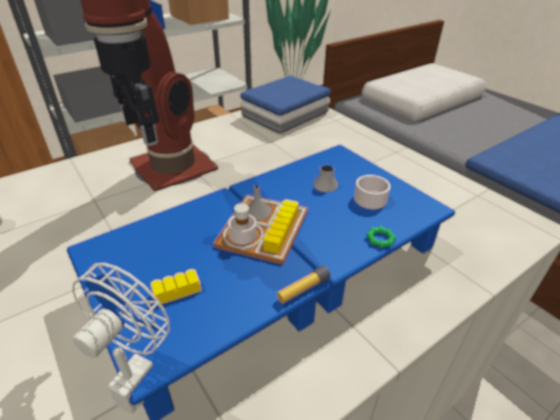

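All four things are down at their expected heights: vial top 0.2135, ramekin rim about 0.174, funnel end 0.209, box top 0.166. The arm is clear, so I'm handing in.

```bash
python3 - <<'E'
from h import *
st();r.finish_job()
E
```

```text
t 51.84 tcp [ 0.5001 -0.2197  0.3599] w 0.0854 F [-0.1  0.   1.1]
the job is handed in; nothing more can be done
```

The caddy is packed in the order you asked and handed in at about 52 s. The seven-lid box is in the oblong frame, the slim funnel mouth down in the square frame, and the ramekin in the round frame with the vial upright inside it.

**Final checks:** The last scene and side pictures put each thing inside its frame, upright and at its full-down height to within about 2 mm (vial top 0.2135 m against 0.213 expected). The gripper was clear of everything. The four-lid box, wide-spouted funnel and large ramekin were where they started, to within the networks' accuracy of about 4 mm.

**What failed or disagreed:**
- **First grasp missed:** The first close on the pill box caught nothing. All three cameras showed the fingertips about 22 mm higher than the reported TCP, so I corrected for that. Every later grasp and set-down height matched.
- **Wrong vial detection:** An early scene cut-out for the vial was really the round frame, so I rejected it.
- **Missed look-alikes:** In the last side picture the networks found neither the four-lid box nor the wide funnel. Both are plainly visible there, and the scene picture placed them correctly.
- **Harder set-downs:** The funnel, ramekin and vial were pressed down with about 12–14 N before release. The pill box took about 4.5 N.

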